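Put the reagent bottles into the spill dishes of their cap colours

TASK

Stand each of the four bottles that are in front, among the coloured dishes, upright and flat inside the round spill dish that has the colour of its cap: red, blue, black and white. The brown bottle with the black cap stands in the blue dish at the start and has to come out of it before the blue-capped bottle can go in. Set the bottles down rather than dropping or tipping them, and leave the jar with the green lid and the bottles along the back where they stand.

Things in the scene. Friction and masses are not known exactly. Their poses are not given: they have to be found in the camera images.
- bottle_red: small white and pink bottle with a red screw cap, 33 mm wide, 67 mm high; the body is straight (grip 33 mm) from the base to 41 mm up and narrows above. 60 g. Starts on the bench. Origin: centre of its underside, z up; round, so its yaw means nothing.
- bottle_blue: clear bottle with grey contents and a blue screw cap, 67 mm wide, 132 mm high; straight (grip 67 mm) from the base to 84 mm up, above that the shoulder slopes and fingers slip off; grip it 50 to 82 mm up, with the gripper's body clear of the cap. 340 g. Starts on the bench. Origin: centre of its underside, z up; round, so its yaw means nothing.
- bottle_black: brown glass bottle with a white label and a black screw cap, 42 mm wide, 83 mm high; straight (grip 42 mm) from the base to 52 mm up, narrows above. 90 g. At the start it always stands in the blue dish, somewhat off centre, its base 4 mm above the bench. Origin: centre of its underside, z up; round, so its yaw means nothing.
- bottle_white: white-filled vial with a white screw cap, 44 mm wide, 102 mm high; straight sides (grip 44 mm) from the base to 80 mm up, narrows above. 50 g. Starts on the bench. Origin: centre of its underside, z up; round, so its yaw means nothing.
- dish_red: red round spill dish, 62 mm across outside, 56 mm inside. Its floor is flat, 4 mm above the bench; the rim is 3 mm thick and 9 mm high. Fixed to the bench. Origin: centre of its underside; z up; a tiny lifting tab (10 mm, look only) points along its y.
- dish_blue: blue round spill dish, 96 mm across outside, 90 mm inside; the brown bottle stands in it at the start. Its floor is flat, 4 mm above the bench; the rim is 3 mm thick and 9 mm high. Fixed to the bench. Origin: centre of its underside; z up; a tiny lifting tab (10 mm, look only) points along its y.
- dish_black: black round spill dish, 70 mm across outside, 64 mm inside. Its floor is flat, 4 mm above the bench; the rim is 3 mm thick and 9 mm high. Fixed to the bench. Origin: centre of its underside; z up; a tiny lifting tab (10 mm, look only) points along its y.
- dish_white: white round spill dish, 72 mm across outside, 66 mm inside. Its floor is flat, 4 mm above the bench; the rim is 3 mm thick and 9 mm high. Fixed to the bench. Origin: centre of its underside; z up; a tiny lifting tab (10 mm, look only) points along its y.
- green_jar: low white jar with a dark green lid, 70 mm wide, 58 mm high, loose; no dish belongs to it and it stays where it is. Origin: centre of its underside, z up; round, so its yaw means nothing.

How it is judged:
By the outcome, as a careful person would: the job done as asked, in the order asked, and still so for the second after the job is handed in, with the robot touching nothing.
It also fails if it takes over 96 s, if anything falls off the work surface, if the arm or the gripper's body presses on something with over 40 N, if the wrist force passes 120 N, or if a joint passes its speed limit or range.

ROBOT

A 7-joint arm with a two-finger parallel gripper is mounted at the origin on a cart in front of the work surface, level with it; the furniture and walls round the work are solid. World frame = base frame: x ahead of the robot, y to its left, z up, the work surface at z = 0. Lengths are in m, angles in rad, forces in N, time in s.
With the tool pointing down it reaches from about 0.425 to 0.875 m from the base axis. Payload 4.7 kg.
Tool frame: the origin (TCP) lies midway between the tips of the shut fingers; the grasp point (between the pads) lies env.grip_point_offset behind it (env.grip_point_offset is the distance from the TCP to the grasp point, in m); z points along the fingers, y is the line along which they close (so a half turn about z gives the same grasp; the last joint's range is limited). The gripper opens to 85 mm and grips with 20 to 120 N. Pads are 22 mm wide; open, the fingers measure 114 mm over their backs; the gripper's body (76 mm by 85 mm) begins 54 mm behind the grasp point. The pads swing forward as they close: fully open they stand 13 mm farther back than shut.
Start: joints at [-1.131, 0.321, -0.07, 1.45, 0.023, 1.371, -0.057], TCP at [0.269, 0.592, 0.231] pointing down, gripper open.
Joint ranges: [-2.86, 2.86], [-0.3, 2.09], [-1.38, 1.24], [0.06, 2.45], [-1.56, 4.7], [0.09, 2.05], [-2.69, 2.69]. Speed limits (rad/s): [2.57, 2.57, 3.14, 3.14, 3.14, 3.14, 3.14].

INTERFACE

Orientations are given as a unit quaternion [x, y, z, w].
In Python, from rig import env, imaging gives the robot as it stands.
- The arm moves only by the tool jog_arm, never from a script. Its argument "steps" is one flat list of numbers, 5 for each row, row after row: the opening, from -1 (shut) to 1 (fully open), then the shift along the tool's x, y, z in parts of the range, where 1.0 means 0.25 m, then the turn about the tool's z in normalised numbers (1 is pi rad). In form: [gripper, x, y, z, turn, gripper, x, y, z, turn, ...]. A call has exactly 5 rows; each row is the pose to reach, as a shift and turn from the pose commanded when the call began, along the tool's axes at that moment; what a row does not reach only later rows make up. A row lasts 1/10 s, in which the tool goes at most 50 mm and 8.59 degrees, less where a joint would pass 70% of its speed; a pose out of reach is approached as far as the arm can. No shift or turn number may pass 1 either way. A call with a gripper value outside its range is refused whole. The fingers move at their own pace and stop on an object; the grip force is fixed at half the most. Time passes only in rows, so rows that repeat a pose let the fingers close, or fill a call up. It gives the time, the measured TCP pose, the force, the opening and the grip force at its end, in the units of the state.
- env.observe(): the state, without advancing time (a new reading comes with each control period).
- imaging.capture(name): name is "scene" or "top" or "wrist"; returns a dict with "img" (480x640x3 uint8, blue, green, red), "depth" (480x640 float32, m along the optical axis (not along the pixel's ray), 0 where there is no reading), "intrinsics" (3x3 intrinsics, pixels), "dist_coeffs" ([k1, k2, p1, p2, k3] as OpenCV has them; the pictures are not rectified), "R" (3x3) and "t" (3): a world point X has camera coordinates R X + t. Camera axes: x right, y down, z forward; pixel columns grow to the right and rows downward; lengths in m; the calibration is good to about 2 mm. A picture is of the moment at which its call begins.
- env.sign_off(): hands the job in; it is judged then, once.
Trained networks look in a picture, given as the dict that the camera call returned (one of the last four; its "shot" number tells which), for a name from the list of things; names that differ only in an ending like _2 or _b are one class to them, and where a whole thing is asked for, a point or a joint stands for the part that bears it (a point fixed in the world has none). Each returns a list of dicts, best first, with "score" (0 to 1); they miss things now and then, are a little off and sometimes report something else, mostly with a low value. They report only what shows in the picture. A call takes as long as a camera call.
- imaging.boxes_of(query, picture): "uv" ([column, row] in pixels, amid what is visible of it).
- imaging.masks_of(query, picture): "mask" (480x640 bool, what is visible of it) and "uv" ([column, row] in pixels, amid what is visible of it).
The state is a dict: "time": time; "joint_pos": joint angles; "dq": joint speeds; "tau": joint torques, N m; "tool_pos": TCP position; "tcp_rot": TCP orientation; "force": force on the tool from outside, world axes, zero at the start; "wrist_torque": the same for the moment, N m; "finger_gap": opening from 0.0 (shut) to 1.0 (fully open); "grasp_force": force on a finger pad.
Only numpy, scipy, OpenCV 4.12 (cv2) and the standard library are available. Lean on these libraries where they do the work, as an engineer would, in place of code of your own. Each camera call takes 0.05 s, during which the arm holds its last target. There are 200 camera calls.

## Working session

There is one attempt and no reset: what is moved stays moved. The work goes in short steps, Python scripts to look and compute and a tool call to move; the robot and the scene stay as the last step left them, time stands still between calls to the robot, and variables do not carry over. Pictures are saved under pics/ and viewed, at most 14 in all, crops included, and the job is handed in when it is done.

Besides the shell and the picture viewer there is one more tool, called after "Emit:" as name(argument=value, ...), one argument or row to a line, values as JSON. jog_arm: Moves the arm, as the interface text tells. Its arguments: {"type":"object","properties":{"steps":{"type":"array"}},"required":["steps"]}

```bash
mkdir -p pics; ls; cat > h.py <<'E'
import numpy as np, cv2, sys
from rig import env, imaging
def pts(p, mask):
    m = mask & (p["depth"]>0)
    v,u = np.nonzero(m); z=p["depth"][v,u]
    n=cv2.undistortPoints(np.c_[u,v].astype(np.float64).reshape(-1,1,2),np.array(p["intrinsics"]),np.array(p["dist_coeffs"])).reshape(-1,2)
    c=np.c_[n[:,0]*z,n[:,1]*z,z]
    return (c-np.array(p["t"]))@np.array(p["R"])
def circ(P):
    # algebraic circle fit in xy
    A=np.c_[2*P[:,:2],np.ones(len(P))]; s=np.linalg.lstsq(A,(P[:,:2]**2).sum(1),rcond=None)[0]
    return s[0],s[1],np.sqrt(s[2]+s[0]**2+s[1]**2)
E
python3 - <<'E'
from h import *
s=env.observe(); print({k:np.round(v,3) for k,v in s.items()}, env.grip_point_offset)
names="bottle_red bottle_blue bottle_black bottle_white dish_red dish_blue dish_black dish_white green_jar".split()
for c in ("scene","top"):
    p=imaging.capture(c); cv2.imwrite(f"pics/{c}0.png",p["img"])
    print(c,"cam at",np.round(-np.array(p["R"]).T@np.array(p["t"]),3))
    for n in names:
        for r in imaging.masks_of(n,p)[:2]:
            P=pts(p,r["mask"])
            if len(P)<10: print(n,"few");continue
            q=np.percentile(P,[2,50,98],axis=0).round(3)
            print(n,round(r["score"],2),np.round(r["uv"]),len(P),q.tolist())
E
```

```text
pics
{'time': np.float64(0.0), 'joint_pos': array([-1.131,  0.322, -0.07 ,  1.452,  0.023,  1.371, -0.057]), 'dq': array([ 0.   , -0.001, -0.   , -0.   ,  0.001,  0.   ,  0.001]), 'tau': array([-0.0000e+00, -4.9357e+01, -3.8300e-01, -3.1434e+01,  1.3000e-02,
        1.1000e-02, -0.0000e+00]), 'tool_pos': array([0.268, 0.591, 0.23 ]), 'tcp_rot': array([ 0.211,  0.977, -0.001, -0.   ]), 'force': array([ 0.37 ,  0.111, -0.083]), 'wrist_torque': array([-0.018,  0.031, -0.047]), 'grasp_force': np.float64(0.0), 'finger_gap': np.float64(0.996)} 0.0187
scene cam at [ 0.377 -0.43   0.75 ]
bottle_red 0.9 [358. 266.] 501 [[0.56, -0.087, 0.004], [0.572, -0.079, 0.046], [0.589, -0.061, 0.069]]
bottle_blue 0.81 [311. 350.] 2111 [[0.414, -0.229, 0.005], [0.441, -0.213, 0.096], [0.473, -0.181, 0.132]]
bottle_black 0.65 [334. 213.] 699 [[0.554, 0.022, 0.008], [0.569, 0.031, 0.06], [0.591, 0.051, 0.089]]
bottle_white 0.62 [314. 162.] 918 [[0.554, 0.141, 0.007], [0.572, 0.148, 0.069], [0.594, 0.174, 0.104]]
bottle_white 0.18 [359. 264.] 513 [[0.56, -0.087, 0.001], [0.572, -0.078, 0.045], [0.589, -0.058
[... 779 characters left out ...]
[289. 211.] 589 [[0.555, 0.024, 0.011], [0.569, 0.042, 0.065], [0.593, 0.062, 0.089]]
bottle_white 0.68 [219. 207.] 817 [[0.554, 0.142, 0.011], [0.569, 0.157, 0.094], [0.592, 0.179, 0.104]]
dish_red 0.67 [222. 285.] 1054 [[0.416, 0.131, -0.001], [0.443, 0.162, 0.004], [0.472, 0.191, 0.01]]
dish_blue 0.57 [284. 222.] 1766 [[0.526, 0.007, -0.0], [0.565, 0.054, 0.004], [0.617, 0.095, 0.011]]
dish_black 0.58 [427. 225.] 1170 [[0.527, -0.229, -0.0], [0.557, -0.197, 0.004], [0.587, -0.166, 0.01]]
dish_white 0.82 [283. 290.] 1292 [[0.405, 0.024, 0.0], [0.437, 0.056, 0.004], [0.468, 0.087, 0.01]]
green_jar 0.58 [360. 286.] 1423 [[0.415, -0.111, 0.022], [0.446, -0.079, 0.058], [0.478, -0.048, 0.061]]
```

```bash
cat > m.py <<'E'
from h import *
B={"bottle_red":(.067,.033),"bottle_blue":(.132,.067),"bottle_black":(.083,.042),"bottle_white":(.102,.044),"green_jar":(.058,.070)}
D={"dish_red":.062,"dish_blue":.096,"dish_black":.070,"dish_white":.072}
def ctr(p,n):
    rs=imaging.masks_of(n,p)
    if not rs: return None
    P=pts(p,rs[0]["mask"])
    if n in D:
        Q=P[P[:,2]>.0065]; Q=Q[Q[:,2]<.013]
        return np.round(circ(Q),4),len(Q),rs[0]["score"]
    zt=np.percentile(P[:,2],98)
    Q=P[P[:,2]>zt-.005]
    return np.round(np.r_[cv2.minEnclosingCircle(Q[:,:2].astype(np.float32))[0],Q[:,:2].mean(0),zt],4),len(Q),rs[0]["score"]
if __name__=="__main__":
  for c in ("scene","top"):
    p=imaging.capture(c)
    for n in list(B)+list(D): print(c,n,ctr(p,n))
E
python3 m.py
python3 -c "
import cv2,numpy as np
a=cv2.imread('pics/scene0.png');b=cv2.imread('pics/top0.png')
cv2.imwrite('pics/both.png',cv2.resize(np.hstack([a[60:480,100:540],b[100:380,140:520]]if 0 else [a,b]),(800,300)))"
```

```text
scene bottle_red (array([ 0.5768, -0.0702,  0.5765, -0.0706,  0.0689]), 109, 0.6)
scene bottle_blue (array([ 0.4447, -0.1967,  0.4448, -0.1976,  0.1321]), 537, 0.81)
scene bottle_black (array([0.5747, 0.0409, 0.5742, 0.0405, 0.0887]), 121, 0.76)
scene bottle_white (array([0.5766, 0.1616, 0.576 , 0.161 , 0.1039]), 202, 0.96)
scene green_jar (array([ 0.4469, -0.0803,  0.4458, -0.0813,  0.0609]), 1163, 0.81)
scene dish_red (array([0.4431, 0.1617, 0.0278]), 169, 0.75)
scene dish_blue (array([0.5704, 0.0486, 0.0445]), 244, 0.77)
scene dish_black (array([ 0.5566, -0.1993,  0.0312]), 213, 0.81)
scene dish_white (array([0.4354, 0.0536, 0.0326]), 214, 0.74)
top bottle_red (array([ 0.5778, -0.0687,  0.5778, -0.0685,  0.069 ]), 116, 0.88)
top bottle_blue (array([ 0.4457, -0.1967,  0.4458, -0.1963,  0.1324]), 449, 0.56)
top bottle_black (array([0.5756, 0.0426, 0.5753, 0.0425, 0.0892]), 150, 0.85)
top bottle_white (array([0.5766, 0.1633, 0.5761, 0.1633, 0.1043]), 362, 0.79)
top green_jar (array([ 0.4465, -0.0794,  0.4462, -0.079 ,  0.0611]), 1124, 0.74)
top dish_red (array([0.4438, 0.1615, 0.0275]), 186, 0.85)
top dish_blue (array([0.5722, 0.0499, 0.0437]), 316, 0.63)
top dish_black (array([ 0.5774, -0.0696,  0.0165]), 9, 0.55)
top dish_white (array([0.4359, 0.0552, 0.0319]), 186, 0.94)
```

View pics/scene0.png

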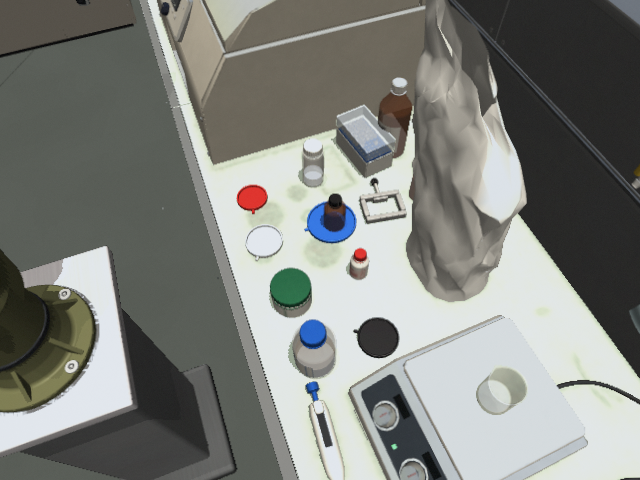

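View pics/top0.png

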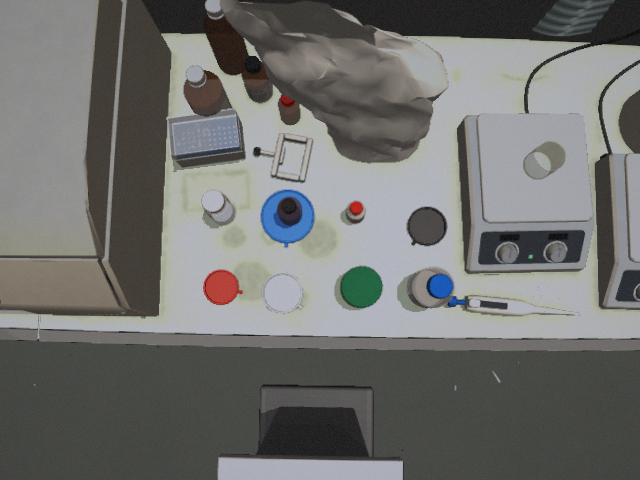

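```bash
python3 - <<'E'
from h import *
H={}
for c in ("scene","top"):
    p=imaging.capture(c); P=pts(p,np.ones((480,640),bool))
    for x,y,z in P[(P[:,0]>.2)&(P[:,0]<.84)&(abs(P[:,1])<.6)&(P[:,2]<.7)]:
        k=(int(x/.04),int(np.floor(y/.04))); H[k]=max(H.get(k,-1),z)
ys=range(13,-10,-1)
print("x\\y  "+" ".join(f"{int(j*4+2):4d}" for j in ys))
for i in range(5,21): print(f"{i*4+2:3d}  "+" ".join(f"{int(H[(i,j)]*1000):4d}" if (i,j) in H else "   ." for j in ys))
E
```

```text
x\y    54   50   46   42   38   34   30   26   22   18   14   10    6    2   -2   -6  -10  -14  -18  -22  -26  -30  -34
 22   255 -882 -886 -887 -888 -885 -888 -886 -887 -889 -887 -888 -889 -882 -882 -887 -891 -884 -890 -886 -884 -886 -889
 26   259 -888 -889 -884 -891 -887 -889 -887 -887 -888 -886 -887 -888 -887 -887 -887 -888 -888 -890 -889 -889 -886 -888
 30  -888 -887 -891 -888 -890 -888 -891 -889 -891 -889 -889 -889 -890 -889 -890 -890 -890 -889 -892 -891 -889 -891 -892
 34     3    3    3    4    3    5    5    3    3    3    4    4    3    3    4    3    3    2    3    3    3    2    4
 38   202  185  185  158  158  152  152  148    4    5    4    4    9    4    4    5    5    4    4    4    3    4    3
 42   227  241  239  225  226  225  225  221    5   12   12   13   13   12    4   62   61    5  133  133   38   37   33
 46     .  244  255  290  294  294  293  291    5   11   11   11   13   12    3   63   62    4  133  134   33   33   32
 50     .    .    .    .  325  325  324  323    5    5    5    4    8    4    4   56   54    5    4    4   62   72   73
 54     .    .    . 
[... 239 characters left out ...]
    .  343  342  342  342    6    4    4   11   19   20    4    5    5    4    5    4  102  103  162
 66     .    .    .    .  343  343  343  343   83   81   81   10   20   19    5  156  151  148    4    5  102  102  163
 70     .    .    .    .  344  344  344  343   84   82   83  399  422  392  364  364  347  302  270    4  101  102  102
 74     .    .    .  344  345  345  345  344  144  179  132  423  425  401  392  365  348  315  279    4  101  103  103
 78     .    .    .  346  346  345  346  346  172  179  132  123  366  358  372  348  495  501  500    4    3    5    4
 82     .    .    .    .    .    .  265  316    4  144  143  125    2    .    .    .    .  500    4  372  371    4  239
```

Units first: shifts go in shares of 0.25 m and turns go in shares of pi rad. So -0.14 m is -0.56, -0.07 m is -0.28.

Emit:
jog_arm(
  steps=[1,0,0,-0.2,0,1,0,0,-0.4,0,1,0,0,-0.56,0,1,-0.08,-0.12,-0.56,0,1,-0.18,-0.28,-0.56,0],
)

```text
time: 2.6
tool_pos: [0.28, 0.5109, 0.3722]
tcp_rot: [0.21, 0.978, 0.001, 0.0]
force: [0.8, 0.1, 0.2]
finger_gap: 0.999
grasp_force: 0.0
```

In the tool's units: -0.15 m is -0.6, -0.12 m is -0.48, 0.5 rad is 0.1592.

Emit:
jog_arm(
  steps=[1,-0.08,-0.12,0,0.0318,1,-0.2,-0.24,0,0.0637,1,-0.28,-0.36,0,0.0955,1,-0.36,-0.48,0,0.1273,1,-0.44,-0.6,0,0.1592],
)

```text
time: 3.1
tool_pos: [0.3189, 0.326, 0.3715]
tcp_rot: [0.448, 0.894, 0.0, 0.0]
force: [-0.5, 0.2, 0.3]
finger_gap: 1.0
grasp_force: 0.0
```

In the tool's units: -0.2 m is -0.8, 0.017 m is 0.068, 0.645 rad is 0.2053.

Emit:
jog_arm(
  steps=[1,-0.16,0.012,0,0.0414,1,-0.32,0.028,0,0.0828,1,-0.48,0.04,0,0.1241,1,-0.64,0.056,0,0.1655,1,-0.8,0.068,0,0.2053],
)

```text
time: 3.6
tool_pos: [0.4535, 0.1766, 0.3717]
tcp_rot: [0.709, 0.705, 0.001, 0.0]
force: [0.6, 0.6, -0.1]
finger_gap: 1.0
grasp_force: 0.0
```

In the tool's units: -0.136 m is -0.544, 0.122 m is 0.488.

Emit:
jog_arm(
  steps=[0.5,-0.14,0.12,0,0,0.5,-0.28,0.24,0,0,0.5,-0.42,0.36,0.08,0,0.5,-0.544,0.488,0.2,0,0.5,-0.544,0.488,0.36,0],
)

```text
time: 4.1
tool_pos: [0.5784, 0.0357, 0.2823]
tcp_rot: [0.71, 0.704, 0.001, 0.003]
force: [-0.5, -0.3, 0.5]
finger_gap: 0.748
grasp_force: 0.0
```

In the tool's units: 0.14 m is 0.56, 0.13 m is 0.52.

Emit:
jog_arm(
  steps=[0.5,0,0,0.2,0,0.5,0,0,0.4,0,0.5,0,0,0.52,0,0.5,0,0,0.56,0,0.5,0,0,0.56,0],
)

```text
time: 4.6
tool_pos: [0.574, 0.042, 0.1405]
tcp_rot: [0.707, 0.707, -0.001, -0.001]
force: [-0.3, -0.7, 0.6]
finger_gap: 0.746
grasp_force: 0.0
```

```bash
python3 - <<'E'
from h import *
from m import ctr
s=env.observe(); print(s["tool_pos"],s["force"],s["time"])
p=imaging.capture("scene"); cv2.imwrite("pics/s1.png",p["img"][80:380,150:550])
w=imaging.capture("wrist"); cv2.imwrite("pics/w1.png",w["img"]); print(-np.array(w["R"]).T@np.array(w["t"]))
E
```

```text
[0.57399519 0.04198652 0.14051679] [-0.31449212 -0.66473625  0.5746209 ] 4.6
[0.57401965 0.12073648 0.28439971]
```

View pics/s1.png

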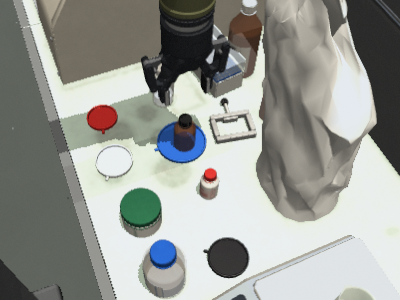

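View pics/w1.png

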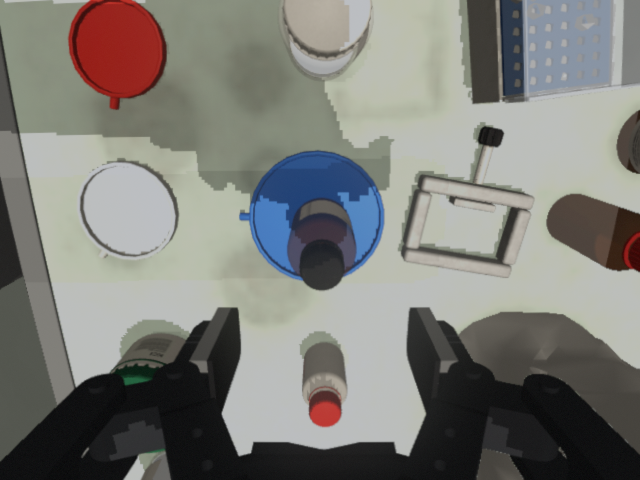

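In the tool's units: 0.105 m is 0.42, 0.1 m is 0.4.

Emit:
jog_arm(
  steps=[0.5,0,0,0.16,0,0.5,0,0,0.32,0,0.5,0,0,0.4,0,0.5,0,0,0.42,0,0.5,0,0,0.42,0],
)

```text
time: 5.2
tool_pos: [0.5759, 0.0422, 0.0377]
tcp_rot: [0.707, 0.707, 0.001, 0.001]
force: [0.6, -0.4, 0.6]
finger_gap: 0.755
grasp_force: 0.0
```

Emit:
jog_arm(
  steps=[-0.2,0,0,0,0,-0.4,0,0,0,0,-1,0,0,0,0,-1,0,0,0,0,-1,0,0,0,0],
)

```text
time: 5.7
tool_pos: [0.5766, 0.0423, 0.0391]
tcp_rot: [0.707, 0.707, 0.002, 0.001]
force: [-1.7, -0.1, 5.3]
finger_gap: 0.462
grasp_force: 59.9
```

In the tool's units: -0.12 m is -0.48, -0.09 m is -0.36.

Emit:
jog_arm(
  steps=[-1,0,0,-0.08,0,-1,0,0,-0.2,0,-1,0,0,-0.36,0,-1,0,0,-0.48,0,-1,-0.08,0,-0.48,0],
)

```text
time: 6.2
tool_pos: [0.5786, 0.0255, 0.1629]
tcp_rot: [0.705, 0.709, 0.005, 0.002]
force: [0.4, -0.4, -1.1]
finger_gap: 0.462
grasp_force: 60.7
```

In the tool's units: -0.195 m is -0.78, -0.005 m is -0.02.

Emit:
jog_arm(
  steps=[-1,-0.16,-0.02,0,0,-1,-0.32,-0.04,0,0,-1,-0.48,-0.06,0,0,-1,-0.64,-0.076,0,0,-1,-0.78,-0.076,0,0],
)

```text
time: 6.7
tool_pos: [0.5554, -0.1756, 0.158]
tcp_rot: [0.708, 0.707, 0.001, 0.001]
force: [1.3, -0.5, -1.0]
finger_gap: 0.459
grasp_force: 60.7
```

In the tool's units: 0.09 m is 0.36, 0.07 m is 0.28.

Emit:
jog_arm(
  steps=[-1,-0.08,0,0,0,-1,-0.104,0,0.08,0,-1,-0.104,0,0.2,0,-1,-0.104,0,0.28,0,-1,-0.104,0,0.36,0],
)

```text
time: 7.2
tool_pos: [0.5562, -0.1991, 0.0667]
tcp_rot: [0.707, 0.707, 0.001, 0.001]
force: [0.0, 0.4, -0.5]
finger_gap: 0.462
grasp_force: 60.7
```

```bash
python3 - <<'E'
from h import *
from m import ctr
s=env.observe(); print(s["tool_pos"],s["force"],s["grasp_force"],s["finger_gap"])
p=imaging.capture("scene"); cv2.imwrite("pics/s2.png",p["img"][150:450,200:600]); print(ctr(p,"bottle_black"),ctr(p,"dish_black"))
E
```

```text
[ 0.55619769 -0.19914882  0.06665934] [ 0.01987772  0.42583864 -0.5117073 ] 60.697642752493266 0.4622270699828121
(array([ 0.5523, -0.2093,  0.5572, -0.2075,  0.1158]), 73, 0.74) (array([ 0.5559, -0.2001,  0.0313]), 145, 0.74)
```

View pics/s2.png

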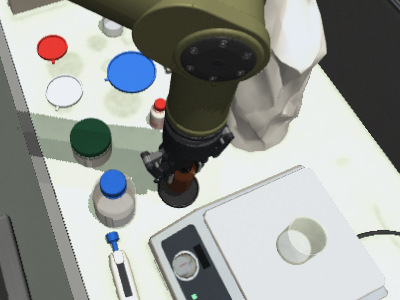

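In the tool's units: 0.028 m is 0.112, 0.027 m is 0.108.

Emit:
jog_arm(
  steps=[-1,0,0,0.04,0,-1,0,0,0.08,0,-1,0,0,0.096,0,-1,0,0,0.108,0,-1,0,0,0.112,0],
)

```text
time: 7.85
tool_pos: [0.5556, -0.199, 0.0391]
tcp_rot: [0.707, 0.707, 0.0, -0.0]
force: [-3.6, 1.7, 10.8]
finger_gap: 0.465
grasp_force: 61.7
```

Emit:
jog_arm(
  steps=[-1,0,0,0,0,-1,0,0,0,0,-1,0,0,0,0,-1,0,0,0,0,-1,0,0,0,0],
)

```text
time: 8.35
tool_pos: [0.5555, -0.199, 0.0392]
tcp_rot: [0.707, 0.707, 0.0, -0.0]
force: [-0.9, 0.5, 5.3]
finger_gap: 0.46
grasp_force: 61.3
```

Emit:
jog_arm(
  steps=[-0.05,0,0,0,0,0.1,0,0,0,0,0.3,0,0,0,0,0.5,0,0,0,0,0.5,0,0,0,0],
)

```text
time: 8.85
tool_pos: [0.5557, -0.199, 0.0382]
tcp_rot: [0.707, 0.707, 0.0, 0.0]
force: [0.8, 0.0, -0.0]
finger_gap: 0.752
grasp_force: 0.0
```

In the tool's units: -0.16 m is -0.64, -0.14 m is -0.56.

Emit:
jog_arm(
  steps=[0.5,0,0,-0.08,0,0.5,0,0,-0.24,0,0.5,0,0,-0.4,0,0.5,0,0,-0.56,0,1,0,0,-0.64,0],
)

```text
time: 9.35
tool_pos: [0.5571, -0.1998, 0.2023]
tcp_rot: [0.707, 0.707, 0.002, 0.002]
force: [1.4, -0.2, 0.2]
finger_gap: 0.898
grasp_force: 0.0
```

Emit:
jog_arm(
  steps=[1,0,-0.16,0,0,1,0.004,-0.32,0,0,1,0.008,-0.44,0,0,1,0.008,-0.44,0,0,1,0.008,-0.44,0,0],
)

```text
time: 9.85
tool_pos: [0.4458, -0.1969, 0.1987]
tcp_rot: [0.707, 0.707, 0.001, 0.0]
force: [0.4, -0.1, 0.7]
finger_gap: 0.998
grasp_force: 0.0
```

```bash
python3 - <<'E'
from h import *
from m import ctr
s=env.observe(); print(s["tool_pos"],s["tcp_rot"],s["force"],s["finger_gap"])
p=imaging.capture("scene"); print(ctr(p,"bottle_black"),ctr(p,"bottle_blue"))
p=imaging.capture("wrist"); print(ctr(p,"bottle_black"),ctr(p,"bottle_blue"),ctr(p,"dish_blue"))
cv2.imwrite("pics/w3.png",p["img"])
E
```

```text
[ 0.4458494  -0.19688108  0.19873596] [7.07154297e-01 7.07058369e-01 1.05408796e-03 3.88666034e-04] [ 0.40728357 -0.07382955  0.6881203 ] 0.9976652847964551
(array([ 0.5556, -0.2002,  0.5553, -0.2006,  0.0885]), 181, 0.71) (array([ 0.4451, -0.1968,  0.4449, -0.1979,  0.1323]), 523, 0.69)
(array([ 0.5537, -0.2003,  0.553 , -0.1998,  0.0875]), 911, 0.73) (array([ 0.4435, -0.197 ,  0.4434, -0.1959,  0.1313]), 3306, 0.56) (array([ 0.5536, -0.1993,  0.0213]), 110, 0.34)
```

View pics/w3.png

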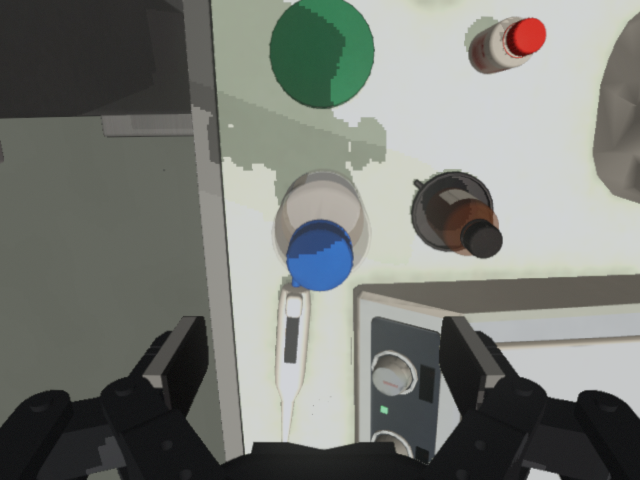

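In the tool's units: 0.134 m is 0.536, 0.125 m is 0.5.

Emit:
jog_arm(
  steps=[1,0,0,0.16,0,1,0,0,0.32,0,1,0,0,0.44,0,1,0,0,0.5,0,1,0,0,0.536,0],
)

```text
time: 10.7
tool_pos: [0.4448, -0.1968, 0.0626]
tcp_rot: [0.707, 0.707, -0.001, -0.001]
force: [0.7, 0.1, 0.8]
finger_gap: 1.001
grasp_force: 0.0
```

Emit:
jog_arm(
  steps=[0.7,0,0,0,0,0.5,0,0,0,0,0,0,0,0,0,-1,0,0,0,0,-1,0,0,0,0],
)

```text
time: 11.2
tool_pos: [0.4459, -0.1974, 0.0652]
tcp_rot: [0.707, 0.707, 0.0, 0.0]
force: [-4.0, -0.2, 5.0]
finger_gap: 0.754
grasp_force: 66.4
```

In the tool's units: -0.07 m is -0.28, -0.05 m is -0.2.

Emit:
jog_arm(
  steps=[-1,0,0,-0.02,0,-1,0,0,-0.06,0,-1,0,0,-0.12,0,-1,0,0,-0.2,0,-1,0,0,-0.28,0],
)

```text
time: 11.7
tool_pos: [0.4455, -0.1967, 0.1352]
tcp_rot: [0.707, 0.707, 0.0, -0.0]
force: [-0.2, -0.4, -4.8]
finger_gap: 0.747
grasp_force: 67.4
```

```bash
python3 - <<'E'
from h import *
from m import ctr
s=env.observe(); print(s["tool_pos"],s["force"],s["finger_gap"],s["grasp_force"])
p=imaging.capture("scene"); cv2.imwrite("pics/s4.png",p["img"][200:440,200:520]); r=imaging.masks_of("bottle_blue",p)
P=pts(p,r[0]["mask"]); print(np.percentile(P,[1,50,99],axis=0))
E
```

```text
[ 0.44548275 -0.19674658  0.13517297] [-0.18389275 -0.43673485 -4.7759295 ] 0.7467207190319044 67.3625405319035
[[ 0.41444724 -0.22893754  0.07542207]
 [ 0.44195429 -0.21816532  0.15987478]
 [ 0.47447405 -0.19920361  0.20132814]]
```

View pics/s4.png

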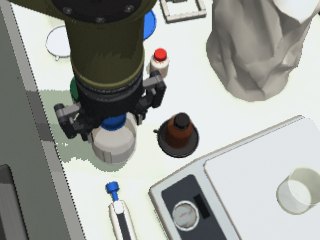

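In the tool's units: -0.06 m is -0.24, -0.055 m is -0.22.

Emit:
jog_arm(
  steps=[-1,0,0,-0.12,0,-1,0,0,-0.22,0,-1,0.04,0.02,-0.24,0,-1,0.12,0.06,-0.24,0,-1,0.24,0.12,-0.24,0],
)

```text
time: 12.3
tool_pos: [0.4751, -0.137, 0.193]
tcp_rot: [0.708, 0.706, -0.0, -0.0]
force: [1.2, 0.5, -3.7]
finger_gap: 0.75
grasp_force: 69.5
```

In the tool's units: 0.155 m is 0.62, 0.128 m is 0.512.

Emit:
jog_arm(
  steps=[-1,0.128,0.064,0,0,-1,0.256,0.128,0,0,-1,0.384,0.192,0,0,-1,0.512,0.256,0,0,-1,0.62,0.32,0,0],
)

```text
time: 12.8
tool_pos: [0.5552, 0.0216, 0.1919]
tcp_rot: [0.706, 0.708, -0.001, -0.001]
force: [0.6, -0.7, -3.7]
finger_gap: 0.748
grasp_force: 69.4
```

In the tool's units: 0.031 m is 0.124, 0.028 m is 0.112.

Emit:
jog_arm(
  steps=[-1,0.072,0.032,0,0,-1,0.112,0.056,0,0,-1,0.124,0.064,0,0,-1,0.124,0.064,0,0,-1,0.124,0.064,0,0],
)

```text
time: 13.3
tool_pos: [0.5713, 0.047, 0.1943]
tcp_rot: [0.708, 0.706, -0.0, 0.0]
force: [0.3, 0.2, -4.3]
finger_gap: 0.75
grasp_force: 69.4
```

```bash
python3 - <<'E'
from h import *
from m import ctr
s=env.observe(); print(s["tool_pos"],s["tcp_rot"],s["force"],s["finger_gap"],s["grasp_force"])
for c in("top","wrist","scene"):
  p=imaging.capture(c); print(c,ctr(p,"dish_blue"))
  for r in imaging.masks_of("bottle_blue",p)[:1]: 
    P=pts(p,r["mask"]); print(r["score"],np.percentile(P,[1,50,99],axis=0).round(3).tolist())
E
```

```text
[0.57125366 0.04702975 0.19433091] [ 7.08008920e-01  7.06203411e-01 -3.09441685e-04  1.21495882e-04] [ 0.29926461  0.19412032 -4.31410224] 0.749551135395371 69.44151777774096
top (array([0.5695, 0.0376, 0.0348]), 96, 0.87)
0.49 [[0.524, 0.009, 0.069], [0.564, 0.019, 0.214], [0.586, 0.023, 0.397]]
wrist None
0.63 [[0.541, 0.04, 0.135], [0.57, 0.065, 0.23], [0.6, 0.082, 0.261]]
scene (array([0.5704, 0.048 , 0.0435]), 333, 0.63)
0.58 [[0.539, 0.016, 0.133], [0.564, 0.027, 0.209], [0.6, 0.052, 0.261]]
```

In the tool's units: 0.115 m is 0.46, 0.105 m is 0.42.

Emit:
jog_arm(
  steps=[-1,0.008,0,0.12,0,-1,0.008,0,0.24,0,-1,0.008,0,0.34,0,-1,0.008,0,0.42,0,-1,0.008,0,0.46,0],
)

```text
time: 14.25
tool_pos: [0.5703, 0.051, 0.0773]
tcp_rot: [0.707, 0.707, -0.001, -0.001]
force: [-1.7, 0.3, -4.5]
finger_gap: 0.752
grasp_force: 69.4
```

In the tool's units: 0.011 m is 0.044, 0.009 m is 0.036.

Emit:
jog_arm(
  steps=[-1,0,0,0.012,0,-1,0,0,0.024,0,-1,0,0,0.036,0,-1,0,0,0.044,0,-1,0,0,0.044,0],
)

```text
time: 14.75
tool_pos: [0.5723, 0.0511, 0.0693]
tcp_rot: [0.707, 0.707, 0.001, 0.0]
force: [0.5, -0.3, -1.4]
finger_gap: 0.746
grasp_force: 69.7
```

Nearly seated; ease down a little more.

In the tool's units: 0.002 m is 0.008, 0.001 m is 0.004.

Emit:
jog_arm(
  steps=[-1,0,0,0.004,0,-1,0,0,0.008,0,-1,0,0,0.008,0,-1,0,0,0.008,0,-1,0,0,0.008,0],
)

```text
time: 15.25
tool_pos: [0.5724, 0.051, 0.0692]
tcp_rot: [0.707, 0.707, 0.001, 0.0]
force: [-6.4, -0.9, 11.2]
finger_gap: 0.749
grasp_force: 71.1
```

Emit:
jog_arm(
  steps=[0.6,0,0,0,0,0.8,0,0,0,0,1,0,0,0,0,1,0,0,0,0,1,0,0,0,0],
)

```text
time: 15.75
tool_pos: [0.5717, 0.051, 0.0662]
tcp_rot: [0.707, 0.707, -0.0, 0.0]
force: [0.2, 0.7, -0.3]
finger_gap: 0.998
grasp_force: 0.0
```

In the tool's units: -0.14 m is -0.56, -0.12 m is -0.48.

Emit:
jog_arm(
  steps=[1,0,0,-0.04,0,1,0,0,-0.16,0,1,0,0,-0.32,0,1,0,0,-0.48,0,1,0,0,-0.56,0],
)

```text
time: 16.25
tool_pos: [0.5734, 0.0509, 0.2111]
tcp_rot: [0.707, 0.707, 0.003, 0.002]
force: [0.2, -0.4, 0.0]
finger_gap: 0.997
grasp_force: 0.0
```

In the tool's units: -0.12 m is -0.48, 0.002 m is 0.008.

Emit:
jog_arm(
  steps=[0.4,-0.16,0.008,0,0,0.4,-0.32,0.016,0,0,0.4,-0.48,0.02,0,0,0.4,-0.48,0.02,0.12,0,0.4,-0.48,0.02,0.28,0],
)

```text
time: 16.75
tool_pos: [0.5788, -0.0715, 0.1388]
tcp_rot: [0.708, 0.706, 0.002, 0.002]
force: [0.7, 1.4, 0.6]
finger_gap: 0.696
grasp_force: 0.0
```

```bash
python3 - <<'E'
from h import *
from m import ctr
s=env.observe(); print(s["tool_pos"],s["tcp_rot"],s["force"],s["finger_gap"],s["time"])
for c in ("wrist","scene"):
  p=imaging.capture(c); print([ctr(p,n) for n in("bottle_red","bottle_blue","dish_blue")])
cv2.imwrite("pics/s5.png",p["img"][100:400,180:580])
E
```

```text
[ 0.5787952  -0.07145955  0.13881417] [0.70843941 0.70576305 0.00247438 0.00244903] [0.66704092 1.39022757 0.5884022 ] 0.69648886162594 16.75
[(array([ 0.5753, -0.0698,  0.5753, -0.069 ,  0.0676]), 1096, 0.9), (array([0.5702, 0.0431, 0.5705, 0.0382, 0.135 ]), 2758, 0.89), (array([0.5694, 0.048 , 0.046 ]), 1270, 0.82)]
[(array([ 0.578 , -0.0702,  0.5764, -0.0703,  0.0691]), 113, 0.68), (array([ 0.5473, -0.006 ,  0.5686,  0.0447,  0.138 ]), 293, 0.72), (array([0.5707, 0.0479, 0.0452]), 153, 0.93)]
```

View pics/s5.png

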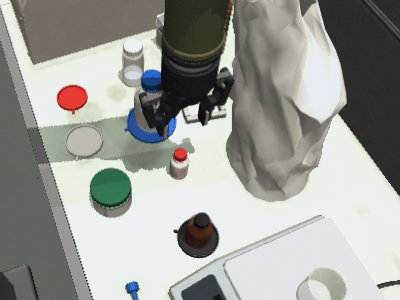

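In the tool's units: -0.28 rad is -0.0891.

Emit:
jog_arm(
  steps=[0.4,0,0,0,-0.0446,0.4,0,0,0,-0.0891,0.4,0,0,0,-0.1337,0.4,0,0,0,-0.1783,0.4,0,0,0,-0.2228],
)

```text
time: 17.65
tool_pos: [0.5776, -0.0689, 0.138]
tcp_rot: [0.419, 0.908, 0.001, 0.001]
force: [0.2, 0.1, -0.7]
finger_gap: 0.701
grasp_force: 0.0
```

In the tool's units: -0.7 rad is -0.2228.

Emit:
jog_arm(
  steps=[0.4,0,0,0,-0.0446,0.4,0,0,0,-0.0891,0.4,0,0,0,-0.1337,0.4,0,0,0,-0.1783,0.4,0,0,0,-0.2228],
)

```text
time: 18.15
tool_pos: [0.5776, -0.0689, 0.138]
tcp_rot: [0.082, 0.997, 0.0, 0.001]
force: [0.7, -0.7, 0.7]
finger_gap: 0.697
grasp_force: 0.0
```

In the tool's units: -0.168 rad is -0.0535.

Emit:
jog_arm(
  steps=[0.4,0,0,0,-0.0318,0.4,0,0,0,-0.0535,0.4,0,0,0,-0.0535,0.4,0,0,0,-0.0535,0.4,0,0,0,-0.0535],
)

```text
time: 18.65
tool_pos: [0.577, -0.069, 0.1369]
tcp_rot: [0.002, 1.0, 0.0, 0.0]
force: [-0.1, 1.3, -0.6]
finger_gap: 0.694
grasp_force: 0.0
```

In the tool's units: 0.115 m is 0.46, 0.112 m is 0.448.

Emit:
jog_arm(
  steps=[0.4,0,0,0.16,0,0.4,0,0,0.32,0,0.4,0,0,0.4,0,0.4,0,0,0.448,0,0.4,0,0,0.46,0],
)

```text
time: 19.15
tool_pos: [0.576, -0.0689, 0.0202]
tcp_rot: [0.002, 1.0, -0.0, -0.001]
force: [-0.2, -0.3, 0.5]
finger_gap: 0.698
grasp_force: 0.0
```

Emit:
jog_arm(
  steps=[0.1,0,0,0,0,-0.1,0,0,0,0,-0.3,0,0,0,0,-1,0,0,0,0,-1,0,0,0,0],
)

```text
time: 19.65
tool_pos: [0.578, -0.0693, 0.0232]
tcp_rot: [0.002, 1.0, 0.0, 0.002]
force: [-0.6, -1.0, 6.1]
finger_gap: 0.357
grasp_force: 58.9
```

In the tool's units: -0.09 m is -0.36, -0.06 m is -0.24.

Emit:
jog_arm(
  steps=[-1,0,0,0,0,-1,0,0,-0.04,0,-1,0,0,-0.12,0,-1,0,0,-0.24,0,-1,0,0,-0.36,0],
)

```text
time: 20.15
tool_pos: [0.5761, -0.0689, 0.1124]
tcp_rot: [0.001, 1.0, 0.0, -0.0]
force: [-0.5, -0.1, 0.2]
finger_gap: 0.358
grasp_force: 59.4
```

In the tool's units: 0.133 m is 0.532, 0.13 m is 0.52.

Emit:
jog_arm(
  steps=[-1,0.12,0,-0.12,0,-1,0.28,0,-0.2,0,-1,0.44,0.04,-0.24,0,-1,0.52,0.16,-0.24,0,-1,0.532,0.32,-0.24,0],
)

```text
time: 20.65
tool_pos: [0.4418, 0.0103, 0.1725]
tcp_rot: [0.004, 1.0, 0.0, 0.001]
force: [1.4, 0.6, -0.8]
finger_gap: 0.355
grasp_force: 59.4
```

In the tool's units: 0.15 m is 0.6, 0.14 m is 0.56.

Emit:
jog_arm(
  steps=[-1,0,0.16,0,0,-1,0,0.32,0,0,-1,0,0.48,0,0,-1,0,0.56,0,0,-1,0,0.6,0,0],
)

```text
time: 21.15
tool_pos: [0.4437, 0.1637, 0.1718]
tcp_rot: [-0.0, 1.0, 0.0, 0.0]
force: [0.1, -0.3, -1.0]
finger_gap: 0.358
grasp_force: 59.4
```

Emit:
jog_arm(
  steps=[-1,0,0,0.12,0,-1,0,0,0.24,0,-1,0,0,0.36,0,-1,0,0,0.44,0,-1,0,0,0.48,0],
)

```text
time: 21.65
tool_pos: [0.4432, 0.1597, 0.0497]
tcp_rot: [0.002, 1.0, -0.001, -0.001]
force: [0.5, 0.5, -0.7]
finger_gap: 0.353
grasp_force: 59.4
```

```bash
python3 - <<'E'
from h import *
from m import ctr
s=env.observe(); print(s["tool_pos"],s["tcp_rot"],s["force"],s["finger_gap"],s["grasp_force"])
p=imaging.capture("scene"); print([ctr(p,n) for n in("bottle_red","dish_red")])
cv2.imwrite("pics/s6.png",p["img"][100:400,180:580])
E
```

```text
[0.44316845 0.15967516 0.04970238] [ 2.18166213e-03  9.99996324e-01 -8.84316393e-04 -1.34554389e-03] [ 0.47850864  0.51753316 -0.73913333] 0.3531176341405212 59.42901848698966
[(array([0.4302, 0.1584, 0.4304, 0.1593, 0.0791]), 15, 0.5), (array([0.4422, 0.1607, 0.0275]), 122, 0.93)]
```

View pics/s6.png

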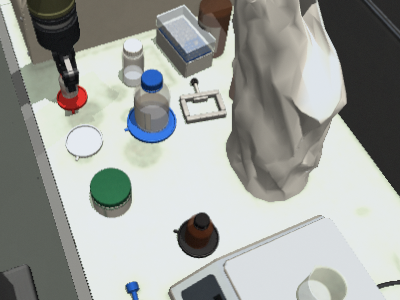

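In the tool's units: 0.022 m is 0.088, 0.021 m is 0.084.

Emit:
jog_arm(
  steps=[-1,0,0.004,0.032,0,-1,0,0.004,0.056,0,-1,0,0.004,0.072,0,-1,0,0.004,0.084,0,-1,0,0.004,0.088,0],
)

```text
time: 22.3
tool_pos: [0.4441, 0.1623, 0.029]
tcp_rot: [0.001, 1.0, -0.0, -0.0]
force: [1.0, 0.5, -1.3]
finger_gap: 0.36
grasp_force: 59.4
```

In the tool's units: 0.002 m is 0.008, 0.001 m is 0.004.

Emit:
jog_arm(
  steps=[-1,0,0,0.004,0,-1,0,0,0.008,0,-1,0,0,0.008,0,-1,0,0,0.008,0,-1,0,0,0.008,0],
)

```text
time: 22.8
tool_pos: [0.4444, 0.1624, 0.0275]
tcp_rot: [0.001, 1.0, 0.0, 0.0]
force: [-0.6, -0.6, -1.7]
finger_gap: 0.361
grasp_force: 59.4
```

In the tool's units: 0.002 m is 0.008, 0.001 m is 0.004.

Emit:
jog_arm(
  steps=[-1,0,0,0.004,0,-1,0,0,0.008,0,-1,0,0,0.008,0,-1,0,0,0.008,0,-1,0,0,0.008,0],
)

```text
time: 23.3
tool_pos: [0.4447, 0.1624, 0.0271]
tcp_rot: [0.001, 1.0, 0.0, 0.0]
force: [-4.7, -1.6, 13.9]
finger_gap: 0.358
grasp_force: 61.0
```

Emit:
jog_arm(
  steps=[-0.2,0,0,0,0,0,0,0,0,0,0.2,0,0,0,0,0.4,0,0,0,0,0.4,0,0,0,0],
)

```text
time: 23.8
tool_pos: [0.4442, 0.1624, 0.0251]
tcp_rot: [0.001, 1.0, -0.0, -0.0]
force: [-0.5, 0.6, -1.1]
finger_gap: 0.701
grasp_force: 0.0
```

Emit:
jog_arm(
  steps=[0.4,0,0,-0.08,0,0.4,0,0,-0.24,0,0.4,0,0,-0.4,0,0.5,0,0,-0.56,0,0.5,0,0,-0.66,0],
)

```text
time: 24.3
tool_pos: [0.4453, 0.1628, 0.1936]
tcp_rot: [0.001, 1.0, 0.001, 0.002]
force: [0.7, 0.2, -0.1]
finger_gap: 0.748
grasp_force: 0.0
```

In the tool's units: -0.132 m is -0.528, -0.115 m is -0.46.

Emit:
jog_arm(
  steps=[0.5,-0.16,0,0,0,0.5,-0.32,0,0,0,0.5,-0.46,0,0,0,0.5,-0.528,0,0,0,0.5,-0.528,0,0,0],
)

```text
time: 24.8
tool_pos: [0.578, 0.1612, 0.1894]
tcp_rot: [0.002, 1.0, -0.0, -0.0]
force: [0.3, 0.2, -0.5]
finger_gap: 0.748
grasp_force: 0.0
```

```bash
python3 - <<'E'
from h import *
from m import ctr
s=env.observe(); print(s["tool_pos"],s["tcp_rot"],s["force"],s["finger_gap"],s["time"])
for c in ("wrist","scene"):
  p=imaging.capture(c); print([ctr(p,n) for n in("bottle_red","dish_red","bottle_white")])
  if c=="wrist": cv2.imwrite("pics/w7.png",p["img"])
E
```

```text
[0.57801575 0.16124401 0.18939789] [ 2.23750549e-03  9.99997385e-01 -4.69283657e-04 -6.18184293e-05] [ 0.34834943  0.22687392 -0.49671941] 0.7478554515647073 24.8
[(array([0.4431, 0.1625, 0.4437, 0.163 , 0.0719]), 1037, 0.66), (array([0.4418, 0.1617, 0.0291]), 851, 0.97), (array([0.5754, 0.1629, 0.574 , 0.1628, 0.1028]), 2686, 0.66)]
[(array([0.4435, 0.1621, 0.4436, 0.1616, 0.073 ]), 73, 0.68), (array([0.4433, 0.1615, 0.0275]), 117, 0.82), None]
```

View pics/w7.png

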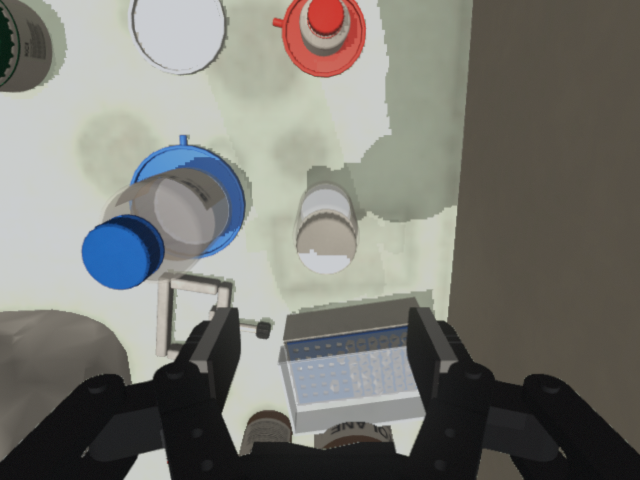

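In the tool's units: 0.144 m is 0.576, 0.135 m is 0.54.

Emit:
jog_arm(
  steps=[0.5,0,0.004,0.16,0,0.5,0,0.004,0.32,0,0.5,0,0.004,0.44,0,0.5,0,0.004,0.54,0,0.5,0,0.004,0.576,0],
)

```text
time: 25.7
tool_pos: [0.574, 0.1625, 0.0436]
tcp_rot: [0.001, 1.0, -0.001, -0.002]
force: [-0.4, -0.3, -0.1]
finger_gap: 0.749
grasp_force: 0.0
```

Emit:
jog_arm(
  steps=[0.3,0,0,0,0,0.1,0,0,0,0,-0.1,0,0,0,0,-1,0,0,0,0,-1,0,0,0,0],
)

```text
time: 26.2
tool_pos: [0.5778, 0.1634, 0.0484]
tcp_rot: [0.001, 1.0, 0.001, 0.002]
force: [0.2, -1.0, 6.6]
finger_gap: 0.493
grasp_force: 61.2
```

In the tool's units: -0.09 m is -0.36, -0.06 m is -0.24.

Emit:
jog_arm(
  steps=[-1,0,0,0,0,-1,0,0,-0.04,0,-1,0,0,-0.12,0,-1,0,0,-0.24,0,-1,0,0,-0.36,0],
)

```text
time: 26.7
tool_pos: [0.5756, 0.1628, 0.1373]
tcp_rot: [0.001, 1.0, -0.0, -0.001]
force: [0.6, 0.2, -0.6]
finger_gap: 0.491
grasp_force: 60.7
```

In the tool's units: 0.1 m is 0.4, -0.075 m is -0.3.

Emit:
jog_arm(
  steps=[-1,0,0,-0.16,0,-1,0,0,-0.28,0,-1,0.12,0,-0.3,0,-1,0.26,-0.02,-0.3,0,-1,0.4,-0.08,-0.3,0],
)

```text
time: 27.2
tool_pos: [0.4747, 0.1445, 0.2119]
tcp_rot: [0.0, 1.0, 0.0, 0.0]
force: [0.0, 0.0, 0.1]
finger_gap: 0.494
grasp_force: 60.8
```

In the tool's units: -0.088 m is -0.352, -0.06 m is -0.24.

Emit:
jog_arm(
  steps=[-1,0.08,-0.12,0,0,-1,0.164,-0.24,0,0,-1,0.164,-0.352,0,0,-1,0.164,-0.352,0.08,0,-1,0.164,-0.352,0.2,0],
)

```text
time: 27.7
tool_pos: [0.4363, 0.0547, 0.1631]
tcp_rot: [0.003, 1.0, 0.001, 0.003]
force: [0.0, -0.0, -0.7]
finger_gap: 0.493
grasp_force: 60.8
```

In the tool's units: 0.09 m is 0.36, 0.085 m is 0.34.

Emit:
jog_arm(
  steps=[-1,0,0,0.16,0,-1,0,0,0.28,0,-1,0,0,0.34,0,-1,0,0,0.36,0,-1,0,0,0.36,0],
)

```text
time: 28.2
tool_pos: [0.4347, 0.0553, 0.0713]
tcp_rot: [0.001, 1.0, -0.0, -0.0]
force: [0.5, 0.3, -0.5]
finger_gap: 0.494
grasp_force: 60.8
```

```bash
python3 - <<'E'
from h import *
from m import ctr
s=env.observe(); print(s["tool_pos"],s["tcp_rot"],s["force"],s["finger_gap"],s["grasp_force"])
p=imaging.capture("scene"); print([ctr(p,n) for n in("bottle_white","dish_white")])
E
```

```text
[0.43465608 0.05533669 0.07129832] [ 1.39047906e-03  9.99998949e-01 -7.36022759e-05 -4.04080438e-04] [ 0.53605738  0.27940815 -0.54836127] 0.4940439220170229 60.78919805819169
[(array([0.4205, 0.0358, 0.4189, 0.0444, 0.125 ]), 17, 0.72), (array([0.435 , 0.0534, 0.0331]), 166, 0.56)]
```

In the tool's units: 0.018 m is 0.072, 0.017 m is 0.068.

Emit:
jog_arm(
  steps=[-1,0,0,0.024,0,-1,0,0,0.044,0,-1,0,0,0.06,0,-1,0,0,0.068,0,-1,0,0,0.072,0],
)

```text
time: 28.85
tool_pos: [0.4348, 0.0554, 0.053]
tcp_rot: [0.001, 1.0, -0.0, -0.0]
force: [-0.7, 0.2, 0.1]
finger_gap: 0.491
grasp_force: 60.8
```

Emit:
jog_arm(
  steps=[-1,0,0,0.004,0,-1,0,0,0.008,0,-1,0,0,0.008,0,-1,0,0,0.008,0,-1,0,0,0.008,0],
)

```text
time: 29.35
tool_pos: [0.4352, 0.0554, 0.0523]
tcp_rot: [0.001, 1.0, 0.0, 0.0]
force: [-3.4, -0.3, 7.6]
finger_gap: 0.497
grasp_force: 61.7
```

Seated. Release and withdraw upward.

Emit:
jog_arm(
  steps=[0,0,0,0,0,0.2,0,0,0,0,0.4,0,0,0,0,0.5,0,0,0,0,0.5,0,0,0,0],
)

```text
time: 29.85
tool_pos: [0.4349, 0.0554, 0.0512]
tcp_rot: [0.001, 1.0, 0.0, -0.0]
force: [0.6, 0.3, -0.4]
finger_gap: 0.748
grasp_force: 0.0
```

In the tool's units: -0.18 m is -0.72, -0.14 m is -0.56.

Emit:
jog_arm(
  steps=[0.5,0,0,-0.08,0,0.5,0,0,-0.24,0,0.5,0,0,-0.4,0,0.5,0,0,-0.56,0,0.5,0,0,-0.72,0],
)

```text
time: 30.35
tool_pos: [0.4347, 0.0553, 0.2329]
tcp_rot: [0.001, 1.0, 0.0, 0.0]
force: [1.4, 0.9, 0.8]
finger_gap: 0.753
grasp_force: 0.0
```

In the tool's units: -0.06 m is -0.24, -0.04 m is -0.16.

Emit:
jog_arm(
  steps=[0.5,0,0,-0.16,0,0.5,0,0,-0.24,0,0.5,0,0,-0.24,0,0.5,0,0,-0.24,0,0.5,0,0,-0.24,0],
)

```text
time: 30.85
tool_pos: [0.4342, 0.0552, 0.2897]
tcp_rot: [0.001, 1.0, -0.0, -0.001]
force: [-0.6, 0.8, 0.1]
finger_gap: 0.75
grasp_force: 0.0
```

```bash
python3 - <<'E'
from h import *
from m import ctr,B,D
print(env.observe()["tool_pos"],env.observe()["force"])
for c in ("wrist","scene"):
  p=imaging.capture(c); cv2.imwrite(f"pics/{c}8.png",p["img"])
  for n in list(B)+list(D): print(c,n,ctr(p,n))
E
```

```text
[0.43417761 0.05524565 0.28969944] [-0.64604093  0.75851789  0.05302248]
wrist bottle_red (array([0.4424, 0.1624, 0.442 , 0.1616, 0.0718]), 413, 0.95)
wrist bottle_blue (array([0.5697, 0.0512, 0.5681, 0.0511, 0.1353]), 1266, 0.81)
wrist bottle_black (array([ 0.5538, -0.2002,  0.5524, -0.1993,  0.0873]), 406, 0.64)
wrist bottle_white (array([0.4332, 0.0548, 0.4327, 0.0548, 0.107 ]), 1418, 0.82)
wrist green_jar (array([ 0.4441, -0.0811,  0.4429, -0.0802,  0.0595]), 3827, 0.59)
wrist dish_red (array([0.4417, 0.1613, 0.029 ]), 379, 0.7)
wrist dish_blue (array([0.5681, 0.048 , 0.046 ]), 407, 0.8)
wrist dish_black (array([ 0.5544, -0.1991,  0.0329]), 335, 0.83)
wrist dish_white (array([0.4337, 0.0538, 0.0341]), 369, 0.69)
scene bottle_red (array([0.4444, 0.1635, 0.4438, 0.1625, 0.0729]), 82, 0.87)
scene bottle_blue (array([0.5717, 0.0516, 0.5712, 0.0502, 0.1365]), 304, 0.94)
scene bottle_black None
scene bottle_white (array([0.4349, 0.0543, 0.4348, 0.0541, 0.1079]), 288, 0.75)
scene green_jar (array([ 0.4453, -0.0804,  0.4459, -0.0814,  0.0606]), 1178, 0.79)
scene dish_red (array([0.443 , 0.1627, 0.0287]), 79, 0.8)
scene dish_blue (array([0.5707, 0.0484, 0.0456]), 176, 0.81)
scene dish_black (array([ 0.5572, -0.1994,  0.0329]), 173, 0.77)
scene dish_white (array([0.4348, 0.0535, 0.0333]), 142, 0.63)
```

View pics/scene8.png

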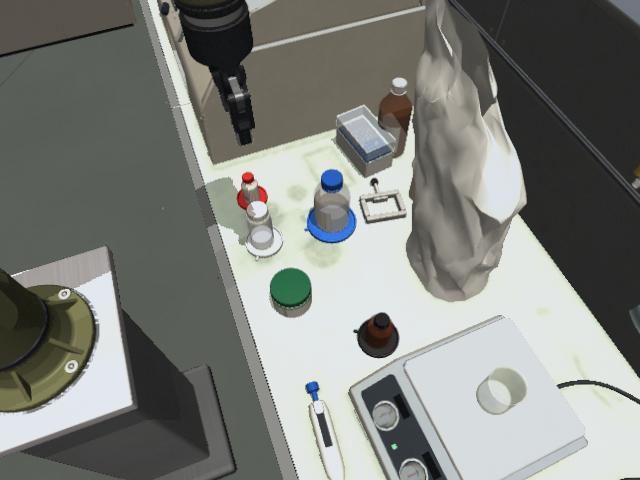

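View pics/wrist8.png

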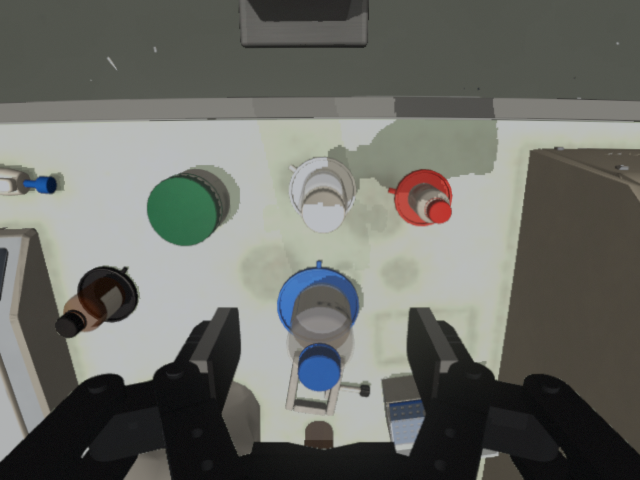

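All four bottles stand in their own dishes: red at (252,190), white at (262,230), blue at (332,205) and black at (378,330) in the scene view. The measured offsets from the dish centres are under 4 mm, and the jar hasn't moved.

```bash
python3 -c "
from rig import env
print(env.sign_off())"
```

```text
the job is handed in; nothing more can be done
None
```

The job is handed in: all four bottles stand upright in the dishes matching their caps, the black-capped one was moved out before the blue-capped one went in, the green-lidded jar and the back bottles were left where they stood, and the robot's clock read about 32 s of the 96 s allowed; sign-off returned no verdict.

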